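Gauge a frame slip with the ratchet thimble

ROBOT

A 7-joint arm with a two-finger parallel gripper is mounted at the origin on the work surface; the furniture and walls round the work are solid. World frame = base frame: x ahead of the robot, y to its left, z up, the work surface at z = 0. Lengths are in mm, angles in rad, forces in N, time in s.
With the tool pointing down it reaches from about 425 to 875 mm from the base axis. Payload 4.7 kg.
Tool frame: the origin (TCP) lies midway between the tips of the shut fingers; the grasp point (between the pads) lies 19 mm behind it; z points along the fingers, y is the line along which they close (so a half turn about z gives the same grasp; the last joint's range is limited). The gripper opens to 87 mm and grips with 3 to 60 N. Pads are 19 mm wide; open, the fingers measure 117 mm over their backs; the gripper's body (75 mm by 190 mm) begins 51 mm behind the grasp point.
Start: joints at [-1.118, 0.321, -0.07, 1.45, 0.023, 1.371, -0.057], TCP at [276.184, 588.429, 222.587] pointing down, gripper open.
Joint ranges: [-2.86, 2.86], [-0.3, 2.09], [-1.38, 1.24], [0.06, 2.45], [-1.56, 4.7], [0.09, 2.05], [-2.69, 2.69]. Speed limits (rad/s): [2.57, 2.57, 3.14, 3.14, 3.14, 3.14, 3.14].

INTERFACE

Orientations are given as a 3x3 rotation matrix whose columns are the frame's x, y, z axes.
In Python, from cell import manip gives the robot as it stands.
- The arm moves only by the shell command python3 -m crank 'ROWS' [FORCE]. ROWS is JSON, a list of rows, each an object of numbers: "dx", "dy", "dz": the shift along the tool's x, y, z in m; "ax", "ay", "az": the turn, a rotation vector about the tool's x, y, z in rad; "fingers": the closure in counts, from 0 (fully open) to 255 (shut). A call has 1 to 12 rows; each row shifts and turns the commanded pose from where the row before left it, along the tool's axes as they then stand; what a row does not reach is not made up. A row lasts 1/12 s, in which the tool goes at most 41.7 mm and 7.16 degrees, less where a joint would pass 70% of its speed; a pose out of reach is approached as far as the arm can. A call with a gripper value outside its range is refused whole. The fingers move at their own pace and stop on an object; FORCE is the grip in N (left out, the last holds). Time passes only in rows, so rows that do not move let the fingers close. It gives the time, the measured TCP pose, the force, the opening and the grip force at its end, in the units of the state.
- manip.state(): the state, without advancing time (a new reading comes with each control period).
- manip.grab_frame(name): name is "scene" or "top" or "wrist"; returns a dict with "image" (400x640x3 uint8, red, green, blue), "vertical_fov" (degrees; the focal length in pixels is half the picture's height over the tangent of half this angle, whatever the lens; pixels are square), "cx", "cy" (the principal point, pixels), "rvec" (rotation vector, rad) and "tvec" (3), from world to camera coordinates, as OpenCV has them. Camera axes: x right, y down, z forward; pixel columns grow to the right and rows downward; lengths in mm; the calibration is good to about 2 mm. A picture is of the moment at which its call begins. There is no depth.
- manip.hand_in(): hands the job in; it is judged then, once.
The state is a dict: "time": time; "qpos": joint angles; "joint_velocities": joint speeds; "tau": joint torques, N m; "tcp_pos": TCP position; "eef_rot": TCP orientation; "wrist_force": force on the tool from outside, world axes, zero at the start; "torque": the same for the moment, N m; "gripper_width": opening from 0.0 (shut) to 1.0 (fully open); "gripper_force": force on a finger pad.
Only numpy, scipy, OpenCV 4.12 (cv2) and the standard library are available. Lean on these libraries where they do the work, as an engineer would, in place of code of your own. Each camera call takes 0.05 s, during which the arm holds its last target. There are 200 camera calls.

TASK

Lay the frame slip lengthwise on the table of the blue thickness gauge and slide its end gently home, flat and square against the brass backstop under the raised spindle. Then turn the knurled ratchet cap on top clockwise, and only that cap, until the spindle clamps the slip and the ratchet slips; let it slip about an eighth of a turn, never more than a quarter, and take your hand away, leaving the slip clamped. Leave the other things on the bench alone.

Things in the scene. Friction and masses are not known exactly. Their poses are not given: they have to be found in the camera images.
- gauge: Bench thickness gauge: blue C-shaped stand fixed to the bench. Origin on the bench under the spindle axis; x from its open front to its spine at the back, z up. Foot x -118 to 62 mm, y +-42, 12 high. Dark steel table on it: top 30 mm above the bench, x -112 to 25 mm, 58 wide. Spine behind x = 31. Head arm 80 to 105 mm above the bench with a round nose of radius 20 mm about the axis, up to 107
- backstop: Brass plate at the back end of the gauge's table, 50 mm wide, 24 mm high above the table, which the end of the frame slip must meet; pushed on gently, under 20 N. Its origin is the gauge's origin
- stop_face (a point): Centre of the front face of the brass backstop, 37 mm above the bench; axes as the gauge's
- spindle: Vertical steel spindle under the gauge's nose; origin at the middle of its flat foot (15 mm across), at first 5 to 10 mm above the top of a slip lying on the table. It goes straight down without rotating, 4 mm per radian of thimble turn, clamps with about 18 N when the ratchet slips (over 25 N marks the slip), and stays down when the hand lets go
- ratchet_grip (a point): Centre of the knurled dark steel ratchet cap, red mark on top: upright cylinder, diameter 30 mm, 139 to 172 mm above the bench on the spindle axis; does not rise or sink. Turned clockwise (from above) it drives the spindle down (0.085 N m), meeting the slip after about 1.2 to 2.5 rad; then it slips at 0.157 N m (the held torque may sag between moves). Turned back it raises the spindle
- ratchet (a joint): Angle (rad) by which the ratchet cap has slipped on the thimble, 0 at the start, growing as it slips clockwise, unchanged while the thimble goes along. The thimble is the thin grey sleeve under the cap, diameter 21 mm, 107 to 138 mm above the bench; turning by the sleeve bypasses the ratchet and overloads the slip
- slip_center (a point): Centre of the frame slip: flat planed wooden slat with white gessoed top, lying loose on the bench white face up; 150 mm long (its x), 36 wide (its y), 14 thick, 60 g. Either end may go to the backstop. Home on the table its centre is 50 mm in front of the spindle axis; held across its width, 30 mm in front of its centre (gauge -x side), the gripper stays clear of the cap
- frame_slip: The same frame slip; origin at the centre of its underside
- tape_roll: Roll of paper tape, 90 mm across, 25 mm high, lying loose; leave alone. Origin under its centre
- black_tin: Flat round black tin, 79 mm across, 35 mm high, loose; leave alone. Origin under its centre
- pincers: Old pincers, 148 mm long, lying loose at the bench's right edge; leave alone. Origin under the middle
There are look-alikes about, which are no part of the job. Of the things that look like the frame_slip, the middle-sized one is meant.

How it is judged:
By the outcome, as a careful person would: the job done as asked, in the order asked, and still so for the second after the job is handed in, with the robot touching nothing.
It also fails if it takes over 70 s, if anything falls off the work surface, if the arm or the gripper's body presses on something with over 40 N, if the wrist force passes 120 N, or if a joint passes its speed limit or range.

## Working session

There is one attempt and no reset: what is moved stays moved. The work goes in short steps, Python scripts to look and compute and a shell command to move; the robot and the scene stay as the last step left them, time stands still between calls to the robot, and variables do not carry over. Pictures are saved under pics/ and viewed, at most 10 in all, crops included, and the job is handed in when it is done.

```bash
ls; mkdir -p pics; cat > h.py <<'E'
import numpy as np, cv2, json
from cell import manip
def grab(n):
    f=manip.grab_frame(n); return f
def cam(f):
    h=f["image"].shape[0]; fl=h/2/np.tan(np.radians(f["vertical_fov"])/2)
    K=np.array([[fl,0,f["cx"]],[0,fl,f["cy"]],[0,0,1]]); R=cv2.Rodrigues(np.array(f["rvec"],float))[0]; t=np.array(f["tvec"],float).ravel()
    return K,R,t
def ray(f,px,z):
    K,R,t=cam(f); px=np.atleast_2d(px).astype(float)
    d=(R.T@np.linalg.inv(K)@np.c_[px,np.ones(len(px))].T).T; c=-R.T@t
    return c+d*((z-c[2])/d[:,2])[:,None]
def proj(f,P):
    K,R,t=cam(f); p=(K@(R@np.atleast_2d(P).T+t[:,None])).T; return p[:,:2]/p[:,2:]
def save(f,n): cv2.imwrite(n,f["image"][:,:,::-1])
E
python3 - <<'E'
from h import *
for n in("scene","top"):
    f=grab(n); save(f,f"pics/{n}0.png"); K,R,t=cam(f); print(n,K[0,0],-R.T@t,R[2])
print(manip.state())
E
```

```text
pics
scene 406.49016282491135 [-173.08358643 -526.04727248  833.85732227] [ 0.5570707   0.52206568 -0.64584802]
top 403.56027176320754 [ 359.92325934   41.339004   1090.23288461] [ 0.08194218 -0.01685237 -0.99649459]
{'time': 0.1, 'qpos': array([-1.1179006 ,  0.32173682, -0.07004958,  1.4515588 ,  0.02258428,
        1.37076853, -0.05689639]), 'joint_velocities': array([ 1.76509424e-03, -3.34605789e-03, -4.42644432e-04, -3.44046548e-03,
        6.70374409e-04, -2.64249533e-03, -4.87338441e-05]), 'tau': array([-7.21176220e-04, -4.92567694e+01, -4.06101784e-01, -3.13401532e+01,
       -6.41737296e-02,  3.93675151e-02,  6.34934077e-05]), 'tcp_pos': array([276.00355119, 587.95337296, 221.57550058]), 'eef_rot': array([[-9.05261901e-01,  4.24853488e-01, -6.35688777e-04],
       [ 4.24853954e-01,  9.05260560e-01, -1.56105222e-03],
       [-8.77545020e-05, -1.68323599e-03, -9.99998580e-01]]), 'wrist_force': array([-0.4239049 , -0.47139406,  0.28338852]), 'torque': array([-0.0310017 , -0.00339852,  0.01052522]), 'gripper_force': 0.0, 'gripper_width': 1.005947196300572}
```

View pics/top0.png

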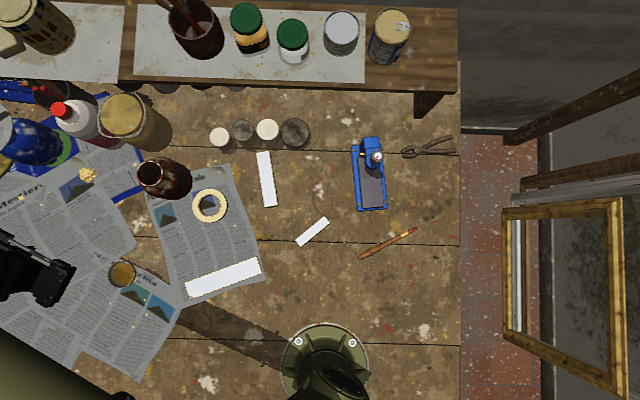

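View pics/scene0.png

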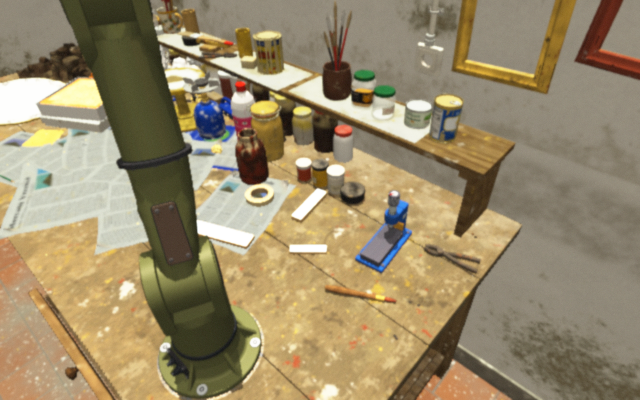

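The top view shows three white slips: the middle-sized one at (266,180), a large one at (224,277) and a small one at (312,231). The gauge is at (370,175) with its cap at (377,157), the tin at (295,132), the tape at (210,205) and the pincers at (430,148). Next I'll measure them.

```bash
python3 - <<'E'
from h import *
f=grab("top"); im=f["image"]; 
hsv=cv2.cvtColor(im,cv2.COLOR_RGB2HSV)
m=((hsv[...,1]<50)&(hsv[...,2]>205)).astype(np.uint8)
def cs(m,a,z):
    for c in cv2.findContours(m,cv2.RETR_EXTERNAL,cv2.CHAIN_APPROX_NONE)[0]:
        if cv2.contourArea(c)>a:
            P=ray(f,c[:,0,:],z)[:,:2].astype(np.float32); r=cv2.minAreaRect(P); 
            print(c[:,0].mean(0).round(),"ctr",np.round(r[0],1),"size",np.round(r[1],1),"ang",round(r[2],2)); 
            b=cv2.boxPoints(r); print(b.round(0).tolist())
m[:120]=0; print("white"); cs(m,150,14)
m=((hsv[...,0]>100)&(hsv[...,0]<125)&(hsv[...,1]>130)).astype(np.uint8); m[:,:340]=0;m[:,400:]=0
print("blue");cs(m,60,12)
roi=np.zeros_like(m);roi[160:215,350:392]=1
d=((hsv[...,1]<70)&(hsv[...,2]<120)).astype(np.uint8)*roi
print("table");cs(d,100,30)
crop=im[125:220,340:400]; s=cv2.resize(crop,None,fx=6,fy=6,interpolation=cv2.INTER_CUBIC)
g=grab("scene"); c2=cv2.resize(g["image"][180:280,345:425],None,fx=5.7,fy=5.7,interpolation=cv2.INTER_CUBIC)[:570]
h=570; a=np.hstack([s,c2])[:, :800]; cv2.imwrite("pics/g.png",a[:,:,::-1])
E
```

```text
white
[223. 277.] ctr [225.  274.2] size [ 44.4 197. ] ang 21.78
[[168.0, 357.0], [241.0, 174.0], [282.0, 191.0], [209.0, 374.0]]
[312. 231.] ctr [353.4  44.6] size [22.7 99.6] ang 41.01
[[312.0, 75.0], [377.0, -0.0], [395.0, 15.0], [329.0, 90.0]]
[266. 179.] ctr [489.9 171. ] size [147.5  33.7] ang 10.84
[[414.0, 174.0], [421.0, 141.0], [566.0, 168.0], [559.0, 201.0]]
[219. 136.] ctr [599.4 302.4] size [46.5 48.4] ang 1.92
[[575.0, 326.0], [577.0, 277.0], [623.0, 279.0], [622.0, 327.0]]
[267. 129.] ctr [622.9 174.2] size [52.3 54.1] ang 1.94
[[596.0, 200.0], [598.0, 146.0], [650.0, 148.0], [648.0, 202.0]]
blue
[369. 175.] ctr [ 513.4 -103.3] size [197.7  82.4] ang 7.07
[[410.0, -75.0], [420.0, -156.0], [616.0, -132.0], [606.0, -50.0]]
table
[369. 185.] ctr [ 483.9 -109.2] size [126.5  66.5] ang 4.29
[[418.0, -81.0], [423.0, -147.0], [549.0, -138.0], [544.0, -71.0]]
```

View pics/g.png

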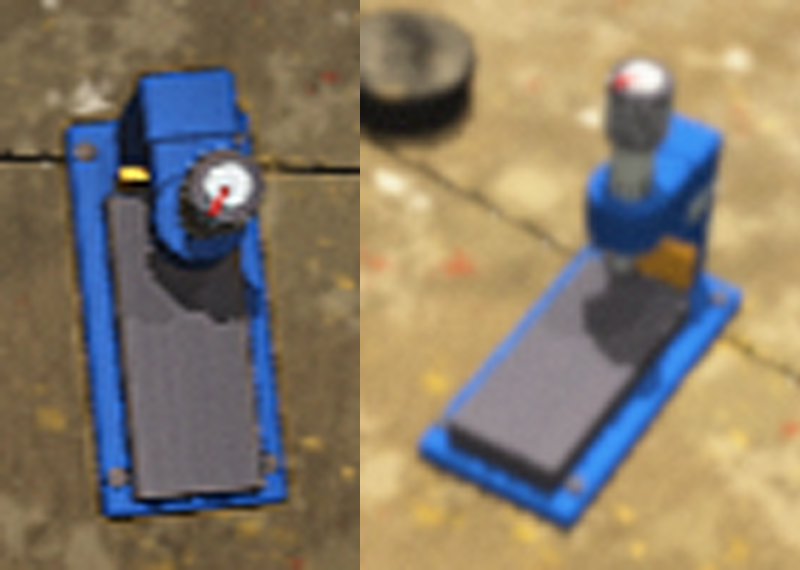

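The crop shows the table's front corners at (137,497) and (262,488) and its back-left corner at (108,195). The foot's corners are at (105,517), (285,500) and (68,128), and the cap top is at (224,185). In the scene crop the cap top is at (640,82).

```bash
python3 - <<'E'
from h import *
from scipy.optimize import least_squares
f=grab("top"); g=grab("scene")
T=lambda p:(np.array(p)+.5)/6-.5+[340,125]
S=lambda p:(np.array(p)-[360,0]+.5)/5.7-.5+[345,180]
obs=[(f,T((137,497)),(-112,29,30)),(f,T((262,488)),(-112,-29,30)),(f,T((105,517)),(-118,42,12)),(f,T((285,500)),(-118,-42,12)),(f,T((68,128)),(62,42,12)),(f,T((222,186)),(0,0,172)),
(g,S((640,82)),(0,0,172)),(g,S((450,428)),(-112,29,30)),(g,S((550,475)),(-112,-29,30)),(g,S((570,520)),(-118,-42,10)),(g,S((420,452)),(-118,42,10))]
def W(p,P):
    c,s=np.cos(p[2]),np.sin(p[2]); return np.array([p[0]+c*P[0]-s*P[1],p[1]+s*P[0]+c*P[1],P[2]])
def res(p): return np.concatenate([(proj(F,W(p,P))[0]-px) for F,px,P in obs])
r=least_squares(res,[540,-110,.08],x_scale=[1,1,.01],loss='soft_l1'); print(r.x,r.fun.reshape(-1,2).round(1).tolist())
for F,px,P in obs: print(np.round(ray(F,px,P[2])[0],1),np.round(W(r.x,P),1))
E
```

```text
[ 5.31794719e+02 -1.01734645e+02  1.24499316e-01] [[0.0, 0.6], [1.0, 0.0], [-0.0, 0.3], [1.0, 0.2], [-0.7, -0.9], [0.8, -0.1], [0.0, -0.6], [-1.0, -1.3], [0.7, -0.2], [-0.1, 0.6], [-1.3, -1.1]]
[418.7 -86.8  30. ] [417.1 -86.9  30. ]
[ 424.3 -141.8   30. ] [ 424.3 -144.4   30. ]
[410.3 -74.8  12. ] [409.5 -74.7  12. ]
[ 420.3 -155.3   12. ] [ 419.9 -158.1   12. ]
[585.7 -54.3  12. ] [588.1 -52.4  12. ]
[531.5 -99.9 172. ] [ 531.8 -101.7  172. ]
[ 529.9 -103.   172. ] [ 531.8 -101.7  172. ]
[415.2 -91.7  30. ] [417.1 -86.9  30. ]
[ 422.6 -143.6   30. ] [ 424.3 -144.4   30. ]
[ 421.7 -157.    10. ] [ 419.9 -158.1   10. ]
[408.7 -79.7  10. ] [409.5 -74.7  10. ]
```

```bash
python3 -m crank '[{"az":-0.1045},{"az":-0.1045},{"az":-0.1045},{"az":-0.1045},{"az":-0.1045},{"az":-0.1045},{}]'
python3 -m crank '[{"dx":-0.0085,"dy":-0.0375},{"dx":-0.0085,"dy":-0.0375},{"dx":-0.0085,"dy":-0.0375},{"dx":-0.0085,"dy":-0.0375},{"dx":-0.0085,"dy":-0.0375},{"dx":-0.0085,"dy":-0.0375},{"dx":-0.0085,"dy":-0.0375},{"dx":-0.0085,"dy":-0.0375},{"dx":-0.0085,"dy":-0.0375},{"dx":-0.0085,"dy":-0.0375},{"dx":-0.0085,"dy":-0.0375},{"dx":-0.0085,"dy":-0.0375}]'
python3 -m crank '[{"dz":0.025},{"dz":0.025},{"dz":0.025},{"dz":0.025},{}]'
python3 - <<'E'
from h import *
f=grab("wrist"); save(f,"pics/w1.png")
s=manip.state(); print(s["time"],s["tcp_pos"],s["eef_rot"],s["qpos"])
hsv=cv2.cvtColor(f["image"],cv2.COLOR_RGB2HSV)
m=((hsv[...,1]<50)&(hsv[...,2]>190)).astype(np.uint8)
for c in cv2.findContours(m,cv2.RETR_EXTERNAL,cv2.CHAIN_APPROX_NONE)[0]:
    if cv2.contourArea(c)>1500:
        r=cv2.minAreaRect(ray(f,c[:,0],14)[:,:2].astype(np.float32)); print(c[:,0].mean(0),r)
E
```

```text
0.35 [276.10816066 588.3207385  222.34760276] [[-9.05296735e-01  4.24779718e-01 -1.15204849e-04]
 [ 4.24779732e-01  9.05296674e-01 -3.33421641e-04]
 [-3.73361842e-05 -3.50782208e-04 -9.99999938e-01]] [-1.11790142  0.32116562 -0.07013617  1.45076174  0.02259305  1.37080393
 -0.05688141]
[ 64.92893401 216.88324873] ((210.67205810546875, 309.9068603515625), (44.4080696105957, 110.2159423828125), 21.903579711914062)$[0]: bad value
$[0]: bad value
$[0]: bad value
```

View pics/w1.png

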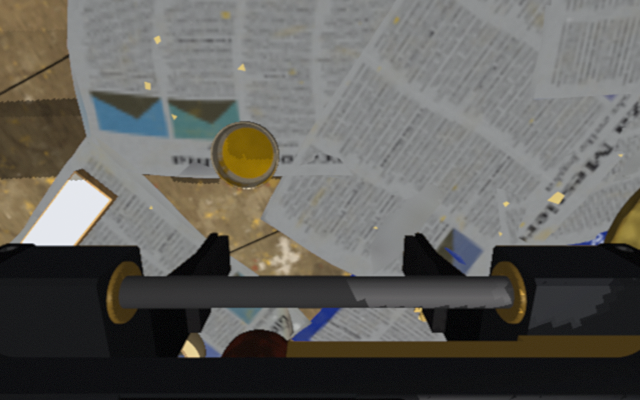

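The calls were refused, so the arm hasn't moved: the wrist view still shows newspaper and a jar at (247,153). Each row probably needs every key, so I'll try that.

```bash
python3 -m crank '[{"dx":0,"dy":0,"dz":0,"ax":0,"ay":0,"az":-0.1045,"fingers":0},{"dx":0,"dy":0,"dz":0,"ax":0,"ay":0,"az":-0.1045,"fingers":0},{"dx":0,"dy":0,"dz":0,"ax":0,"ay":0,"az":-0.1045,"fingers":0},{"dx":0,"dy":0,"dz":0,"ax":0,"ay":0,"az":-0.1045,"fingers":0},{"dx":0,"dy":0,"dz":0,"ax":0,"ay":0,"az":-0.1045,"fingers":0},{"dx":0,"dy":0,"dz":0,"ax":0,"ay":0,"az":-0.1045,"fingers":0}]'
```

```text
time: 0.85
tcp_pos: [276.2, 588.4, 222.5]
eef_rot: [[-0.981, -0.192, 0.0], [-0.192, 0.981, -0.0], [-0.0, -0.0, -1.0]]
wrist_force: [-0.0, 0.0, 0.0]
gripper_width: 0.998
gripper_force: 0.0
```

```bash
python3 -m crank '[{"dx":-0.0085,"dy":-0.0375,"dz":0,"ax":0,"ay":0,"az":0,"fingers":0},{"dx":-0.0085,"dy":-0.0375,"dz":0,"ax":0,"ay":0,"az":0,"fingers":0},{"dx":-0.0085,"dy":-0.0375,"dz":0,"ax":0,"ay":0,"az":0,"fingers":0},{"dx":-0.0085,"dy":-0.0375,"dz":0,"ax":0,"ay":0,"az":0,"fingers":0},{"dx":-0.0085,"dy":-0.0375,"dz":0,"ax":0,"ay":0,"az":0,"fingers":0},{"dx":-0.0085,"dy":-0.0375,"dz":0,"ax":0,"ay":0,"az":0,"fingers":0},{"dx":-0.0085,"dy":-0.0375,"dz":0,"ax":0,"ay":0,"az":0,"fingers":0},{"dx":-0.0085,"dy":-0.0375,"dz":0,"ax":0,"ay":0,"az":0,"fingers":0},{"dx":-0.0085,"dy":-0.0375,"dz":0,"ax":0,"ay":0,"az":0,"fingers":0},{"dx":-0.0085,"dy":-0.0375,"dz":0,"ax":0,"ay":0,"az":0,"fingers":0},{"dx":-0.0085,"dy":-0.0375,"dz":0,"ax":0,"ay":0,"az":0,"fingers":0},{"dx":-0.0085,"dy":-0.0375,"dz":0,"ax":0,"ay":0,"az":0,"fingers":0}]'
python3 -m crank '[{"dx":0,"dy":0,"dz":0.025,"ax":0,"ay":0,"az":0,"fingers":0},{"dx":0,"dy":0,"dz":0.025,"ax":0,"ay":0,"az":0,"fingers":0},{"dx":0,"dy":0,"dz":0.025,"ax":0,"ay":0,"az":0,"fingers":0},{"dx":0,"dy":0,"dz":0.025,"ax":0,"ay":0,"az":0,"fingers":0},{"dx":0,"dy":0,"dz":0,"ax":0,"ay":0,"az":0,"fingers":0}]'
python3 - <<'E'
from h import *
f=grab("wrist"); save(f,"pics/w2.png")
s=manip.state(); print(s["time"],s["tcp_pos"],s["qpos"])
hsv=cv2.cvtColor(f["image"],cv2.COLOR_RGB2HSV)
m=((hsv[...,1]<50)&(hsv[...,2]>190)).astype(np.uint8)
for c in cv2.findContours(m,cv2.RETR_EXTERNAL,cv2.CHAIN_APPROX_NONE)[0]:
    if cv2.contourArea(c)>1500:
        r=cv2.minAreaRect(ray(f,c[:,0],14)[:,:2].astype(np.float32)); print(c[:,0].mean(0),r,cv2.boxPoints(r))
E
```

```text
time: 1.85
tcp_pos: [461.0, 163.6, 222.9]
eef_rot: [[-0.982, -0.187, 0.001], [-0.187, 0.982, 0.001], [-0.001, 0.0, -1.0]]
wrist_force: [0.8, 0.5, 1.2]
gripper_width: 1.001
gripper_force: 0.0
time: 2.27
tcp_pos: [457.2, 163.9, 118.0]
eef_rot: [[-0.982, -0.187, -0.008], [-0.187, 0.982, -0.004], [0.008, -0.002, -1.0]]
wrist_force: [-1.1, -0.4, 0.2]
gripper_width: 0.998
gripper_force: 0.0
2.3167 [458.66525017 164.59321546 120.60402398] [-0.58034292  0.05609963  0.18702431  1.97482323 -0.01123553  1.11683617
  1.37032946]
[315.86808511 235.49787234] ((489.88592529296875, 170.63619995117188), (70.5954818725586, 33.49986267089844), 11.399065017700195) [[451.97397 180.07944]
 [458.59494 147.24039]
 [527.79785 161.19296]
 [521.1769  194.03201]]
[174.23272727  29.72363636] ((355.3859558105469, 45.81794738769531), (22.395524978637695, 98.20805358886719), 41.191368103027344) [[314.62073    75.394844 ]
 [379.29822     1.4918957]
 [396.15118    16.24105  ]
 [331.4737     90.144    ]]
```

View pics/w2.png

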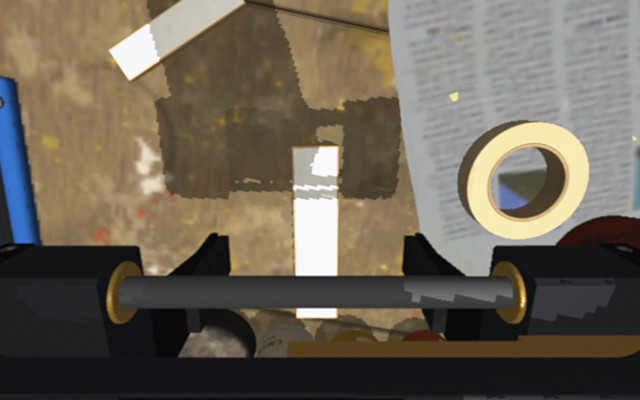

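The wrist view shows the slip's near end at (315,147), centred between the fingers (column 316), with clear space round it. I'll descend and grip.

```bash
python3 -m crank '[{"dx":0,"dy":0,"dz":0.025,"ax":0,"ay":0,"az":0,"fingers":0},{"dx":0,"dy":0,"dz":0.025,"ax":0,"ay":0,"az":0,"fingers":0},{"dx":0,"dy":0,"dz":0.025,"ax":0,"ay":0,"az":0,"fingers":0},{"dx":0,"dy":0,"dz":0.02,"ax":0,"ay":0,"az":0,"fingers":0},{"dx":0,"dy":0,"dz":0.01,"ax":0,"ay":0,"az":0,"fingers":0},{"dx":0,"dy":0,"dz":0.006,"ax":0,"ay":0,"az":0,"fingers":0},{"dx":0,"dy":0,"dz":0.003,"ax":0,"ay":0,"az":0,"fingers":0},{"dx":0,"dy":0,"dz":0,"ax":0,"ay":0,"az":0,"fingers":0},{"dx":0,"dy":0,"dz":0,"ax":0,"ay":0,"az":0,"fingers":0}]'
python3 -m crank '[{"dx":0,"dy":0,"dz":0,"ax":0,"ay":0,"az":0,"fingers":140},{"dx":0,"dy":0,"dz":0,"ax":0,"ay":0,"az":0,"fingers":180},{"dx":0,"dy":0,"dz":0,"ax":0,"ay":0,"az":0,"fingers":180},{"dx":0,"dy":0,"dz":0,"ax":0,"ay":0,"az":0,"fingers":180},{"dx":0,"dy":0,"dz":0,"ax":0,"ay":0,"az":0,"fingers":180},{"dx":0,"dy":0,"dz":0,"ax":0,"ay":0,"az":0,"fingers":180},{"dx":0,"dy":0,"dz":0,"ax":0,"ay":0,"az":0,"fingers":180},{"dx":0,"dy":0,"dz":0,"ax":0,"ay":0,"az":0,"fingers":180}]' 15
```

```text
time: 3.07
tcp_pos: [461.7, 166.0, 9.8]
eef_rot: [[-0.982, -0.187, 0.002], [-0.187, 0.982, 0.001], [-0.002, 0.001, -1.0]]
wrist_force: [-0.7, 0.2, 1.2]
gripper_width: 0.999
gripper_force: 0.0
time: 3.73
tcp_pos: [460.6, 165.5, 8.6]
eef_rot: [[-0.982, -0.187, -0.0], [-0.187, 0.982, 0.0], [-0.0, 0.0, -1.0]]
wrist_force: [1.2, -0.1, -0.5]
gripper_width: 0.478
gripper_force: 0.0
```

```bash
python3 -m crank '[{"dx":0,"dy":0,"dz":0.0055,"ax":0,"ay":0,"az":0,"fingers":125},{"dx":0,"dy":0,"dz":0,"ax":0,"ay":0,"az":0,"fingers":180},{"dx":0,"dy":0,"dz":0,"ax":0,"ay":0,"az":0,"fingers":180},{"dx":0,"dy":0,"dz":0,"ax":0,"ay":0,"az":0,"fingers":180},{"dx":0,"dy":0,"dz":0,"ax":0,"ay":0,"az":0,"fingers":180},{"dx":0,"dy":0,"dz":0,"ax":0,"ay":0,"az":0,"fingers":180}]' 15
```

```text
time: 4.23
tcp_pos: [460.6, 165.5, 3.0]
eef_rot: [[-0.982, -0.187, 0.0], [-0.187, 0.982, -0.0], [-0.0, -0.0, -1.0]]
wrist_force: [-0.0, -0.9, -1.1]
gripper_width: 0.413
gripper_force: 15.0
```

```bash
python3 -m crank '[{"dx":0,"dy":0,"dz":-0.01,"ax":0,"ay":0,"az":0,"fingers":180},{"dx":0,"dy":0,"dz":-0.028,"ax":0,"ay":0,"az":0,"fingers":180},{"dx":0,"dy":0,"dz":-0.028,"ax":0,"ay":0,"az":0,"fingers":180},{"dx":0,"dy":0,"dz":-0.028,"ax":0,"ay":0,"az":0,"fingers":180},{"dx":0,"dy":0,"dz":-0.028,"ax":0,"ay":0,"az":0,"fingers":180},{"dx":0,"dy":0,"dz":-0.028,"ax":0,"ay":0,"az":0,"fingers":180}]' 20
python3 -m crank '[{"dx":0.007,"dy":-0.02,"dz":0,"ax":0,"ay":0,"az":0.008,"fingers":180},{"dx":0.007,"dy":-0.02,"dz":0,"ax":0,"ay":0,"az":0.008,"fingers":180},{"dx":0.005,"dy":-0.02,"dz":0,"ax":0,"ay":0,"az":0.008,"fingers":180},{"dx":0.005,"dy":-0.02,"dz":0,"ax":0,"ay":0,"az":0.008,"fingers":180},{"dx":0.005,"dy":-0.02,"dz":0,"ax":0,"ay":0,"az":0.008,"fingers":180},{"dx":0.005,"dy":-0.02,"dz":0,"ax":0,"ay":0,"az":0.008,"fingers":180},{"dx":0.005,"dy":-0.02,"dz":0,"ax":0,"ay":0,"az":0.008,"fingers":180},{"dx":0.005,"dy":-0.02,"dz":0,"ax":0,"ay":0,"az":0.008,"fingers":180},{"dx":0,"dy":0,"dz":0,"ax":0,"ay":0,"az":0,"fingers":180},{"dx":0,"dy":0,"dz":0,"ax":0,"ay":0,"az":0,"fingers":180}]'
python3 - <<'E'
from h import *
f=grab("wrist"); save(f,"pics/w3.png"); np.savez("w3.npz",**f)
E
```

```text
time: 4.73
tcp_pos: [460.5, 165.3, 155.4]
eef_rot: [[-0.982, -0.187, 0.001], [-0.187, 0.982, 0.0], [-0.001, 0.0, -1.0]]
wrist_force: [0.5, 0.5, -1.1]
gripper_width: 0.41
gripper_force: 20.0
time: 5.57
tcp_pos: [442.7, -0.5, 153.9]
eef_rot: [[-0.993, -0.121, 0.001], [-0.121, 0.993, 0.001], [-0.001, 0.001, -1.0]]
wrist_force: [-0.1, 1.1, -0.9]
gripper_width: 0.404
gripper_force: 20.0
```

View pics/w3.png

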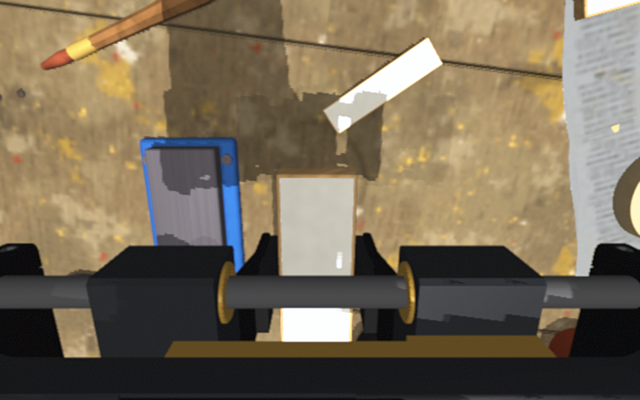

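The wrist view shows the gauge's front with blue foot corners at (141,139) and (237,138) and the table's front edge at row 148, columns 148–217. The slip is held squarely with its near end at (316,176). I'll fit the edges to refine the gauge pose.

```bash
python3 - <<'E'
from h import *
f=dict(np.load("w3.npz")); hsv=cv2.cvtColor(f["image"],cv2.COLOR_RGB2HSV)
b=(hsv[...,0]>100)&(hsv[...,0]<125)&(hsv[...,1]>130)&(hsv[...,2]>60)
rows=np.arange(165,240)
R=[];Lb=[];TL=[];TR=[]
for r in rows:
    c=np.where(b[r,130:260])[0]+130
    R.append((c.max()+.5,r)); Lb.append((c.min()-.5,r))
    g=np.diff(c); k=g.argmax(); TL.append((c[k]+.5,r)); TR.append((c[k+1]-.5,r))
def fit(p,z,n):
    P=ray(f,p,z)[:,:2]; v=cv2.fitLine(P.astype(np.float32),cv2.DIST_HUBER,0,.01,.01).ravel()
    if abs(v[0])<abs(v[1]): v[:2]*=np.sign(v[1]); print(n,"slope dx/dy",v[0]/v[1],"x at y=-115:",v[2]+(-115-v[3])*v[0]/v[1])
    else: print(n,"yaw",np.arctan(v[1]/v[0]),"y at x=450:",v[3]+(450-v[2])*v[1]/v[0])
fit(R,12,"foot left(+y)"); fit(Lb,12,"foot right"); fit(TL,30,"table right(-y)"); fit(TR,30,"dark right (maybe side)")
F=[];T=[]
for c in range(150,228):
    r=np.where(b[120:200,c])[0]+120; F.append((c,r.min()-.5))
for c in range(156,212):
    r=np.where(b[120:170,c])[0]+120; T.append((c,r.max()+.5))
fit(F,12,"foot front"); fit(T,30,"table front?")
# slip in hand
m=(hsv[...,1]<40)&(hsv[...,2]>150); E1=[];E2=[]
for r in range(185,235):
    c=np.where(m[r,270:365])[0]+270; E1.append((c.min()-.5,r));E2.append((c.max()+.5,r))
z=manip.state()["tcp_pos"][2]+11
fit(E1,z,"slip -y");fit(E2,z,"slip +y"); s=manip.state(); print(s["tcp_pos"],np.arctan2(-s["eef_rot"][1,0],-s["eef_rot"][0,0]), s["qpos"])
m[:165]=0;c=np.array([(c,np.where(m[165:200,c])[0].min()+164.5) for c in range(285,350)]);fit(c,z,"slip end")
print(ray(f,c.mean(0),z))
E
```

```text
foot left(+y) yaw 0.12270327 y at x=450: -67.8743
foot right yaw 0.12387064 y at x=450: -150.82314
table right(-y) yaw 0.12393427 y at x=450: -139.25972
dark right (maybe side) yaw 0.11619834 y at x=450: -78.00242
foot front slope dx/dy -0.12186596 x at y=-115: 415.7435
table front? slope dx/dy -0.12183983 x at y=-115: 420.06192
slip -y yaw 0.09300942 y at x=450: -15.543801
slip +y yaw 0.11137827 y at x=450: 17.550446
[442.80879647   0.6087931  153.7175465 ] 0.1234982777109077 [-0.42597061 -0.09044089  0.34966773  2.04088912  0.03241971  1.18483837
  1.60449999]
slip end slope dx/dy -0.12173591 x at y=-115: 414.9234
[[401.41105763  -4.00268574 164.7175465 ]]
```

```bash
python3 -m crank '[{"dx":0.01,"dy":0,"dz":0.02,"ax":0,"ay":0,"az":0,"fingers":180},{"dx":0.01,"dy":0,"dz":0.02,"ax":0,"ay":0,"az":0,"fingers":180},{"dx":0.01,"dy":0,"dz":0.02,"ax":0,"ay":0,"az":0,"fingers":180},{"dx":0.01,"dy":0,"dz":0.02,"ax":0,"ay":0,"az":0,"fingers":180},{"dx":0.005,"dy":0,"dz":0.02,"ax":0,"ay":0,"az":0,"fingers":180},{"dx":0,"dy":0,"dz":0.01,"ax":0,"ay":0,"az":0,"fingers":180},{"dx":0,"dy":0,"dz":0,"ax":0,"ay":0,"az":0,"fingers":180},{"dx":0,"dy":0,"dz":0,"ax":0,"ay":0,"az":0,"fingers":180}]'
python3 - <<'E'
from h import *
s=manip.state();d=np.array([532.3,-100])-122*np.array([.9924,.1232])-s["tcp_pos"][:2]; print(s["tcp_pos"],s["eef_rot"].T[:2,:2]@d,s["qpos"])
E
```

```text
time: 6.28
tcp_pos: [398.1, -4.4, 43.2]
eef_rot: [[-0.992, -0.125, -0.0], [-0.125, 0.992, -0.0], [0.0, -0.0, -1.0]]
wrist_force: [-0.0, -0.3, -0.3]
gripper_width: 0.412
gripper_force: 20.0
[398.06900152  -4.36555484  43.17367582] [   0.82988173 -111.44127323] [-0.41878377 -0.04794718  0.35890775  2.25167493  0.0210387   0.93541217
  1.62383901]
```

```bash
python3 -m crank '[{"dx":0,"dy":-0.0185,"dz":0,"ax":0,"ay":0,"az":0,"fingers":180},{"dx":0,"dy":-0.0185,"dz":0,"ax":0,"ay":0,"az":0,"fingers":180},{"dx":0,"dy":-0.0185,"dz":0,"ax":0,"ay":0,"az":0,"fingers":180},{"dx":0,"dy":-0.0185,"dz":0,"ax":0,"ay":0,"az":0,"fingers":180},{"dx":0,"dy":-0.0185,"dz":0,"ax":0,"ay":0,"az":0,"fingers":180},{"dx":0,"dy":-0.0185,"dz":0,"ax":0,"ay":0,"az":0,"fingers":180},{"dx":0,"dy":0,"dz":0,"ax":0,"ay":0,"az":0,"fingers":180},{"dx":0,"dy":0,"dz":0,"ax":0,"ay":0,"az":0,"fingers":180}]'
python3 - <<'E'
from h import *
g=grab("scene"); 
s=manip.state();O=np.array([532.3,-100]);u=np.array([.9924,.1232]);d=s["tcp_pos"][:2]-O;print(s["tcp_pos"],d@u,d@[-u[1],u[0]])
a=cv2.resize(g["image"][170:290,340:440],None,fx=5,fy=5,interpolation=cv2.INTER_CUBIC); cv2.imwrite("pics/s4.png",a[:,:,::-1])
E
```

```text
time: 6.95
tcp_pos: [413.1, -115.7, 44.3]
eef_rot: [[-0.992, -0.122, 0.002], [-0.122, 0.992, 0.0], [-0.002, -0.0, -1.0]]
wrist_force: [0.2, 1.1, -0.6]
gripper_width: 0.41
gripper_force: 20.0
[ 412.74046027 -114.76069679   43.89978065] -120.46940507380616 0.08121980166217097
```

View pics/s4.png

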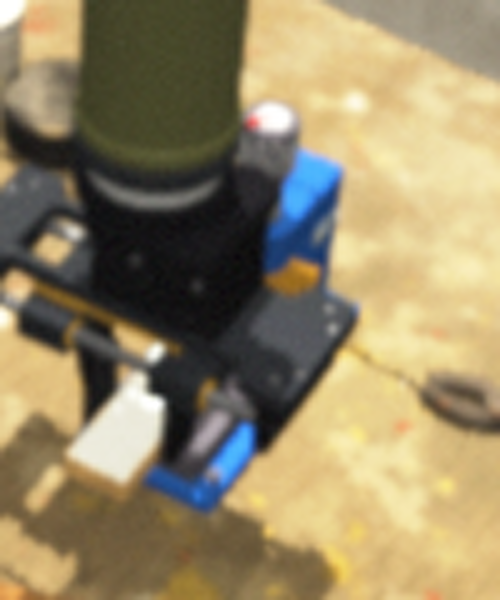

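The scene crop shows the slip held above the gauge's table, its end at (110,460), with the cap clear at (270,120). I'll lower it onto the table gently.

```bash
python3 -m crank '[{"dx":0,"dy":0,"dz":0.004,"ax":0,"ay":0,"az":0,"fingers":180},{"dx":0,"dy":0,"dz":0.003,"ax":0,"ay":0,"az":0,"fingers":180},{"dx":0,"dy":0,"dz":0.001,"ax":0,"ay":0,"az":0,"fingers":180},{"dx":0,"dy":0,"dz":0.001,"ax":0,"ay":0,"az":0,"fingers":180},{"dx":0,"dy":0,"dz":0.001,"ax":0,"ay":0,"az":0,"fingers":180},{"dx":0,"dy":0,"dz":0,"ax":0,"ay":0,"az":0,"fingers":180},{"dx":0,"dy":0,"dz":0,"ax":0,"ay":0,"az":0,"fingers":180}]'
python3 -m crank '[{"dx":0,"dy":0,"dz":0.0005,"ax":0,"ay":0,"az":0,"fingers":180},{"dx":0,"dy":0,"dz":0,"ax":0,"ay":0,"az":0,"fingers":180},{"dx":0,"dy":0,"dz":0,"ax":0,"ay":0,"az":0,"fingers":180}]'
```

```text
time: 7.58
tcp_pos: [411.8, -115.2, 33.0]
eef_rot: [[-0.992, -0.124, -0.0], [-0.124, 0.992, 0.0], [0.0, 0.0, -1.0]]
wrist_force: [-0.2, 0.3, -0.9]
gripper_width: 0.413
gripper_force: 20.0
time: 7.83
tcp_pos: [411.9, -115.3, 32.6]
eef_rot: [[-0.992, -0.124, 0.0], [-0.124, 0.992, 0.0], [-0.0, 0.0, -1.0]]
wrist_force: [-0.7, -0.8, -0.3]
gripper_width: 0.414
gripper_force: 20.0
```

```bash
python3 -m crank '[{"dx":0,"dy":0,"dz":0.0007,"ax":0,"ay":0,"az":0,"fingers":180},{"dx":0,"dy":0,"dz":0,"ax":0,"ay":0,"az":0,"fingers":180},{"dx":0,"dy":0,"dz":0,"ax":0,"ay":0,"az":0,"fingers":180}]'
python3 -m crank '[{"dx":0,"dy":0,"dz":0.0005,"ax":0,"ay":0,"az":0,"fingers":180},{"dx":0,"dy":0,"dz":0,"ax":0,"ay":0,"az":0,"fingers":180},{"dx":0,"dy":0,"dz":0,"ax":0,"ay":0,"az":0,"fingers":180}]'
```

```text
time: 8.08
tcp_pos: [411.9, -115.3, 32.5]
eef_rot: [[-0.992, -0.124, -0.0], [-0.124, 0.992, 0.0], [0.0, 0.0, -1.0]]
wrist_force: [-2.4, 0.2, 5.1]
gripper_width: 0.409
gripper_force: 20.0
time: 8.33
tcp_pos: [411.9, -115.3, 32.4]
eef_rot: [[-0.992, -0.124, -0.0], [-0.124, 0.992, 0.001], [0.0, 0.001, -1.0]]
wrist_force: [-4.0, 1.5, 10.1]
gripper_width: 0.411
gripper_force: 20.0
```

```bash
python3 -m crank '[{"dx":0,"dy":0,"dz":-0.001,"ax":0,"ay":0,"az":0,"fingers":180},{"dx":-0.004,"dy":0,"dz":0,"ax":0,"ay":0,"az":0,"fingers":180},{"dx":-0.004,"dy":0,"dz":0,"ax":0,"ay":0,"az":0,"fingers":180},{"dx":-0.004,"dy":0,"dz":0,"ax":0,"ay":0,"az":0,"fingers":180},{"dx":-0.004,"dy":0,"dz":0,"ax":0,"ay":0,"az":0,"fingers":180},{"dx":-0.004,"dy":0,"dz":0,"ax":0,"ay":0,"az":0,"fingers":180},{"dx":-0.004,"dy":0,"dz":0,"ax":0,"ay":0,"az":0,"fingers":180},{"dx":-0.004,"dy":0,"dz":0,"ax":0,"ay":0,"az":0,"fingers":180},{"dx":-0.003,"dy":0,"dz":0,"ax":0,"ay":0,"az":0,"fingers":180},{"dx":-0.002,"dy":0,"dz":0,"ax":0,"ay":0,"az":0,"fingers":180},{"dx":0,"dy":0,"dz":0,"ax":0,"ay":0,"az":0,"fingers":180},{"dx":0,"dy":0,"dz":0,"ax":0,"ay":0,"az":0,"fingers":180}]'
python3 -c "
from h import *
s=manip.state();O=np.array([532.3,-100]);u=np.array([.9924,.1232]);d=s['tcp_pos'][:2]-O;print(d@u,d@[-u[1],u[0]])"
```

```text
time: 9.33
tcp_pos: [444.1, -111.6, 32.6]
eef_rot: [[-0.992, -0.124, -0.002], [-0.124, 0.992, -0.0], [0.002, 0.0, -1.0]]
wrist_force: [-4.0, -0.7, 8.0]
gripper_width: 0.412
gripper_force: 20.0
-88.98113754593427 -0.6015957509569931
```

```bash
python3 -m crank '[{"dx":-0.001,"dy":0.0003,"dz":-0.0005,"ax":0,"ay":0,"az":0,"fingers":180},{"dx":-0.001,"dy":0.0003,"dz":0,"ax":0,"ay":0,"az":0,"fingers":180},{"dx":-0.001,"dy":0,"dz":0,"ax":0,"ay":0,"az":0,"fingers":180},{"dx":-0.001,"dy":0,"dz":0,"ax":0,"ay":0,"az":0,"fingers":180},{"dx":-0.001,"dy":0,"dz":0,"ax":0,"ay":0,"az":0,"fingers":180},{"dx":0,"dy":0,"dz":0,"ax":0,"ay":0,"az":0,"fingers":180},{"dx":0,"dy":0,"dz":0,"ax":0,"ay":0,"az":0,"fingers":180}]'
python3 -m crank '[{"dx":-0.0007,"dy":0,"dz":0,"ax":0,"ay":0,"az":0,"fingers":180},{"dx":-0.0007,"dy":0,"dz":0,"ax":0,"ay":0,"az":0,"fingers":180},{"dx":0,"dy":0,"dz":0,"ax":0,"ay":0,"az":0,"fingers":180}]'
python3 -c "
from h import *
s=manip.state();O=np.array([532.3,-100]);u=np.array([.9924,.1232]);d=s['tcp_pos'][:2]-O;print(d@u,d@[-u[1],u[0]])"
```

```text
time: 9.92
tcp_pos: [449.5, -110.0, 32.8]
eef_rot: [[-0.992, -0.124, 0.0], [-0.124, 0.992, -0.0], [-0.0, -0.0, -1.0]]
wrist_force: [-0.4, 0.2, -0.9]
gripper_width: 0.409
gripper_force: 20.0
time: 10.17
tcp_pos: [451.0, -109.8, 32.9]
eef_rot: [[-0.992, -0.124, 0.0], [-0.124, 0.992, 0.0], [-0.0, 0.0, -1.0]]
wrist_force: [0.8, -0.1, 0.2]
gripper_width: 0.412
gripper_force: 20.0
-81.89187556060942 0.31467175083280857
```

```bash
python3 -m crank '[{"dx":-0.0007,"dy":0,"dz":0.0003,"ax":0,"ay":0,"az":0,"fingers":180},{"dx":-0.0007,"dy":0,"dz":0,"ax":0,"ay":0,"az":0,"fingers":180},{"dx":0,"dy":0,"dz":0,"ax":0,"ay":0,"az":0,"fingers":180}]'
python3 -m crank '[{"dx":-0.0007,"dy":0,"dz":0,"ax":0,"ay":0,"az":0,"fingers":180},{"dx":0,"dy":0,"dz":0,"ax":0,"ay":0,"az":0,"fingers":180}]'
python3 -m crank '[{"dx":-0.0007,"dy":0,"dz":0,"ax":0,"ay":0,"az":0,"fingers":180},{"dx":0,"dy":0,"dz":0,"ax":0,"ay":0,"az":0,"fingers":180}]'
```

```text
time: 10.42
tcp_pos: [451.9, -109.7, 32.6]
eef_rot: [[-0.992, -0.124, -0.001], [-0.124, 0.992, 0.0], [0.001, 0.0, -1.0]]
wrist_force: [-1.3, -0.5, 2.2]
gripper_width: 0.412
gripper_force: 20.0
time: 10.58
tcp_pos: [451.9, -109.7, 32.6]
eef_rot: [[-0.992, -0.124, -0.002], [-0.124, 0.992, 0.0], [0.002, 0.0, -1.0]]
wrist_force: [-4.5, -0.4, 4.0]
gripper_width: 0.41
gripper_force: 20.0
time: 10.75
tcp_pos: [451.9, -109.7, 32.6]
eef_rot: [[-0.992, -0.124, -0.004], [-0.124, 0.992, 0.0], [0.004, 0.001, -1.0]]
wrist_force: [-7.2, -0.1, 8.4]
gripper_width: 0.408
gripper_force: 20.0
```

```bash
python3 -m crank '[{"dx":0,"dy":0,"dz":-0.0003,"ax":0,"ay":0,"az":0,"fingers":180},{"dx":0,"dy":0,"dz":0,"ax":0,"ay":0,"az":0,"fingers":120},{"dx":0,"dy":0,"dz":0,"ax":0,"ay":0,"az":0,"fingers":60},{"dx":0,"dy":0,"dz":0,"ax":0,"ay":0,"az":0,"fingers":60},{"dx":0,"dy":0,"dz":0,"ax":0,"ay":0,"az":0,"fingers":60},{"dx":0,"dy":0,"dz":-0.005,"ax":0,"ay":0,"az":0,"fingers":60},{"dx":0,"dy":0,"dz":-0.02,"ax":0,"ay":0,"az":0,"fingers":60},{"dx":0,"dy":0,"dz":-0.025,"ax":0,"ay":0,"az":0,"fingers":60},{"dx":0,"dy":0,"dz":-0.03,"ax":0,"ay":0,"az":0,"fingers":60},{"dx":0,"dy":0,"dz":-0.03,"ax":0,"ay":0,"az":0,"fingers":60},{"dx":0,"dy":0,"dz":-0.03,"ax":0,"ay":0,"az":0,"fingers":60}]'
python3 -m crank '[{"dx":0,"dy":0,"dz":-0.03,"ax":0,"ay":0,"az":0,"fingers":60},{"dx":0,"dy":0,"dz":-0.03,"ax":0,"ay":0,"az":0,"fingers":60},{"dx":0,"dy":0,"dz":0,"ax":0,"ay":0,"az":0,"fingers":60},{"dx":0,"dy":0,"dz":0,"ax":0,"ay":0,"az":0,"fingers":60}]'
python3 - <<'E'
from h import *
f=grab("wrist"); g=grab("top"); s=manip.state(); print(s["tcp_pos"],s["eef_rot"].round(4).tolist(),s["qpos"]); np.savez("w5.npz",**f)
hsv=cv2.cvtColor(f["image"],cv2.COLOR_RGB2HSV)
m=((hsv[...,1]<40)&(hsv[...,2]>180)).astype(np.uint8)
for c in cv2.findContours(m,cv2.RETR_EXTERNAL,cv2.CHAIN_APPROX_NONE)[0]:
    if cv2.contourArea(c)>800:
        r=cv2.minAreaRect(ray(f,c[:,0],44)[:,:2].astype(np.float32)); print(c[:,0].mean(0),r,np.radians(r[2]))
a=np.vstack([f["image"],np.zeros((8,640,3),np.uint8)]); c=cv2.resize(g["image"][125:220,330:420],None,fx=4,fy=4,interpolation=cv2.INTER_CUBIC)
w=cv2.resize(f["image"],None,fx=.66,fy=.66); H=max(len(w),len(c)); pad=lambda x:np.vstack([x,np.zeros((H-len(x),x.shape[1],3),np.uint8)])
cv2.imwrite("pics/w5.png",np.hstack([pad(w),pad(c)])[:,:,::-1])
E
```

```text
time: 11.67
tcp_pos: [453.5, -109.6, 174.7]
eef_rot: [[-0.992, -0.124, 0.001], [-0.124, 0.992, 0.0], [-0.001, -0.0, -1.0]]
wrist_force: [0.5, 0.6, 0.2]
gripper_width: 0.768
gripper_force: 0.0
time: 12.0
tcp_pos: [454.9, -109.6, 235.0]
eef_rot: [[-0.992, -0.124, 0.005], [-0.124, 0.992, 0.0], [-0.005, -0.0, -1.0]]
wrist_force: [-0.2, 0.1, 0.2]
gripper_width: 0.764
gripper_force: 0.0
[ 453.13000858 -109.3693455   232.26892531] [[-0.9923, -0.1239, -0.0007], [-0.1239, 0.9923, 0.0002], [0.0007, 0.0003, -1.0]] [-0.32582509 -0.1033249   0.47586633  1.88570455  0.04831654  1.34881497
  1.83221356]
[317.00322581 185.96129032] ((474.5937805175781, -105.33798217773438), (128.94439697265625, 33.2728385925293), 7.157264232635498) 0.12491782629471483
[473.14492754  87.6763285 ] ((356.4193420410156, 29.44991683959961), (21.29921531677246, 91.37106323242188), 40.949058532714844) 0.7146958969877522
```

View pics/w5.png

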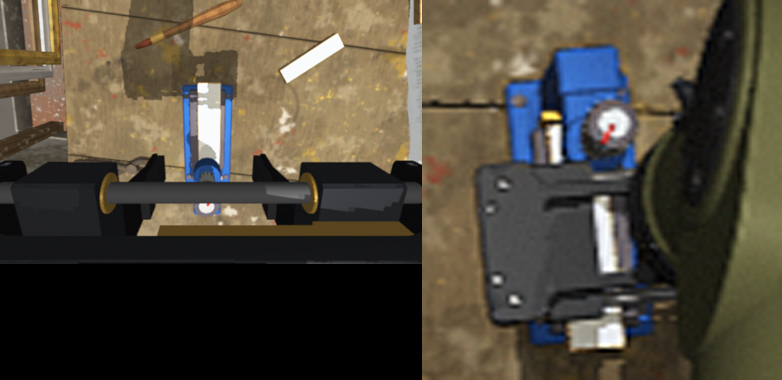

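The slip lies flat and square on the table (yaw 0.125 against the gauge's 0.1235) and reaches the brass. The cap top is at montage (207,208), about wrist pixel (313,315), and top pixel (376.5,156.5). I'll locate the cap from these.

```bash
python3 - <<'E'
from h import *
f=dict(np.load("w5.npz")); g=grab("top")
im=f["image"]; hsv=cv2.cvtColor(im,cv2.COLOR_RGB2HSV); 
m=((hsv[...,1]<60)&(hsv[...,2]>170)); m[:300]=0;m[340:]=0;m[:,:290]=0;m[:,340:]=0
y,x=np.where(m); print(x.mean(),y.mean(),len(x),x.min(),x.max(),y.min(),y.max())
print(ray(f,[((x.min()+x.max())/2,(y.min()+y.max())/2)],172))
G=g["image"]; hs=cv2.cvtColor(G,cv2.COLOR_RGB2HSV); w=((hs[...,1]<60)&(hs[...,2]>150)); w[:148]=0;w[166:]=0;w[:,:368]=0;w[:,386:]=0
y,x=np.where(w); print(x.min(),x.max(),y.min(),y.max(),ray(g,[((x.min()+x.max())/2,(y.min()+y.max())/2)],172))
s=manip.state()
for c in ([531.5,-100.],): print(s["eef_rot"].T[:2,:2]@(np.array(c)-s["tcp_pos"][:2]))
E
```

```text
313.7443365695793 316.37540453074433 309 301 336 308 339
[[541.54123748 -95.88076378 172.        ]]
374 381 152 159 [[ 531.77596403 -102.05713248  172.        ]]
[-79.22591779  -0.4860627 ]
```

```bash
python3 -m crank '[{"dx":-0.015,"dy":-0.0013,"dz":0,"ax":0,"ay":0,"az":0,"fingers":60},{"dx":-0.02,"dy":0,"dz":0,"ax":0,"ay":0,"az":0,"fingers":60},{"dx":-0.02,"dy":0,"dz":0,"ax":0,"ay":0,"az":0,"fingers":60},{"dx":-0.015,"dy":0,"dz":0,"ax":0,"ay":0,"az":0,"fingers":60},{"dx":-0.009,"dy":0,"dz":0,"ax":0,"ay":0,"az":0,"fingers":60},{"dx":0,"dy":0,"dz":0,"ax":0,"ay":0,"az":0,"fingers":60},{"dx":0,"dy":0,"dz":0,"ax":0,"ay":0,"az":0,"fingers":60},{"dx":0,"dy":0,"dz":0,"ax":0,"ay":0,"az":0,"fingers":60}]'
python3 - <<'E'
from h import *
f=grab("wrist"); im=f["image"]; s=manip.state(); print(s["tcp_pos"],proj(f,[531.5,-100.8,172]))
cv2.imwrite("pics/w6.png",im[180:,160:480,::-1])
E
```

```text
time: 12.82
tcp_pos: [531.1, -101.4, 232.3]
eef_rot: [[-0.992, -0.123, -0.002], [-0.123, 0.992, 0.0], [0.002, 0.0, -1.0]]
wrist_force: [-0.5, -0.2, -1.1]
gripper_width: 0.766
gripper_force: 0.0
[ 531.13839566 -101.37961879  232.62242321] [[315.10760099 214.56106695]]
```

View pics/w6.png

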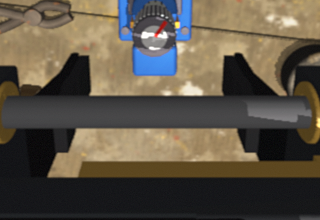

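The cap top is at crop (154,35), which is full-frame (314,215). That matches the predicted pixel to about 1 px, so it's centred between the fingers. I'll descend and grip the cap.

```bash
python3 -m crank '[{"dx":0,"dy":0,"dz":0.02,"ax":0,"ay":0,"az":0,"fingers":60},{"dx":0,"dy":0,"dz":0.02,"ax":0,"ay":0,"az":0,"fingers":60},{"dx":0,"dy":0,"dz":0.02,"ax":0,"ay":0,"az":0,"fingers":60},{"dx":0,"dy":0,"dz":0.015,"ax":0,"ay":0,"az":0,"fingers":60},{"dx":0,"dy":0,"dz":0.009,"ax":0,"ay":0,"az":0,"fingers":60},{"dx":0,"dy":0,"dz":0.004,"ax":0,"ay":0,"az":0,"fingers":60},{"dx":0,"dy":0,"dz":0,"ax":0,"ay":0,"az":0,"fingers":60},{"dx":0,"dy":0,"dz":0,"ax":0,"ay":0,"az":0,"fingers":60}]'
python3 -m crank '[{"dx":0,"dy":0,"dz":0,"ax":0,"ay":0,"az":0,"fingers":150},{"dx":0,"dy":0,"dz":0,"ax":0,"ay":0,"az":0,"fingers":190},{"dx":0,"dy":0,"dz":0,"ax":0,"ay":0,"az":0,"fingers":190},{"dx":0,"dy":0,"dz":0,"ax":0,"ay":0,"az":0,"fingers":190},{"dx":0,"dy":0,"dz":0,"ax":0,"ay":0,"az":0,"fingers":190},{"dx":0,"dy":0,"dz":0,"ax":0,"ay":0,"az":0,"fingers":190},{"dx":0,"dy":0,"dz":0,"ax":0,"ay":0,"az":0,"fingers":190},{"dx":0,"dy":0,"dz":0,"ax":0,"ay":0,"az":0,"fingers":190}]' 12
python3 -c "
from cell import manip
s=manip.state();print(s['torque'],s['wrist_force'])"
```

```text
time: 13.53
tcp_pos: [532.5, -101.1, 145.7]
eef_rot: [[-0.992, -0.124, 0.001], [-0.124, 0.992, 0.0], [-0.001, -0.0, -1.0]]
wrist_force: [-0.4, -0.1, 0.4]
gripper_width: 0.763
gripper_force: 0.0
time: 14.2
tcp_pos: [532.4, -102.4, 145.1]
eef_rot: [[-0.992, -0.123, 0.001], [-0.123, 0.992, -0.002], [-0.001, -0.002, -1.0]]
wrist_force: [1.7, -3.9, 0.1]
gripper_width: 0.341
gripper_force: 12.0
[-0.73038334 -0.1223244  -0.00426976] [ 1.68819488 -3.92304996  0.11610706]
```

```bash
python3 -m crank '[{"dx":0,"dy":-0.0015,"dz":0,"ax":0,"ay":0,"az":0,"fingers":190},{"dx":0,"dy":0,"dz":0,"ax":0,"ay":0,"az":0,"fingers":190},{"dx":0,"dy":0,"dz":0,"ax":0,"ay":0,"az":0.06,"fingers":190},{"dx":0,"dy":0,"dz":0,"ax":0,"ay":0,"az":0.06,"fingers":190},{"dx":0,"dy":0,"dz":0,"ax":0,"ay":0,"az":0.06,"fingers":190},{"dx":0,"dy":0,"dz":0,"ax":0,"ay":0,"az":0.06,"fingers":190},{"dx":0,"dy":0,"dz":0,"ax":0,"ay":0,"az":0.06,"fingers":190}]' 28
cat > st.py <<'E'
from h import *
s=manip.state();R=s['eef_rot'];print("yaw",np.arctan2(-R[1,0],-R[0,0]).round(4),"Tz",s['torque'][2].round(3),"F tool",(R.T@s['wrist_force']).round(1),"tcp",s['tcp_pos'].round(1),"j7",s['qpos'][6].round(2),"t",s['time'])
E
python3 st.py
```

```text
time: 14.78
tcp_pos: [532.5, -102.2, 145.1]
eef_rot: [[-0.984, 0.177, 0.0], [0.177, 0.984, 0.0], [-0.0, 0.0, -1.0]]
wrist_force: [0.5, -1.0, 1.2]
gripper_width: 0.342
gripper_force: 28.0
yaw -0.1784 Tz 0.114 F tool [-0.7 -0.9 -1.2] tcp [ 532.5 -102.2  145.1] j7 1.61 t 14.7833
```

```bash
python3 -m crank '[{"dx":0,"dy":0,"dz":0,"ax":0,"ay":0,"az":0.1,"fingers":190},{"dx":0,"dy":0,"dz":0,"ax":0,"ay":0,"az":0.1,"fingers":190},{"dx":0,"dy":0,"dz":0,"ax":0,"ay":0,"az":0.1,"fingers":190},{"dx":0,"dy":0,"dz":0,"ax":0,"ay":0,"az":0.1,"fingers":190},{"dx":0,"dy":0,"dz":0,"ax":0,"ay":0,"az":0.1,"fingers":190},{"dx":0,"dy":0,"dz":0,"ax":0,"ay":0,"az":0.1,"fingers":190}]'; python3 st.py
```

```text
time: 15.28
tcp_pos: [532.8, -101.7, 145.1]
eef_rot: [[-0.711, 0.703, 0.001], [0.703, 0.711, 0.001], [-0.0, 0.001, -1.0]]
wrist_force: [0.7, -1.3, 1.6]
gripper_width: 0.337
gripper_force: 28.0
yaw -0.7799 Tz 0.126 F tool [-1.4 -0.5 -1.6] tcp [ 532.8 -101.7  145.1] j7 1.01 t 15.2833
```

```bash
python3 -m crank '[{"dx":0,"dy":0,"dz":0,"ax":0,"ay":0,"az":0.07,"fingers":190},{"dx":0,"dy":0,"dz":0,"ax":0,"ay":0,"az":0.07,"fingers":190},{"dx":0,"dy":0,"dz":0,"ax":0,"ay":0,"az":0.06,"fingers":190}]'; python3 st.py
```

```text
time: 15.53
tcp_pos: [533.0, -101.5, 145.1]
eef_rot: [[-0.559, 0.829, 0.001], [0.829, 0.559, 0.001], [0.0, 0.002, -1.0]]
wrist_force: [2.1, -0.1, -0.0]
gripper_width: 0.335
gripper_force: 28.0
yaw -0.9782 Tz 0.114 F tool [-1.3  1.7  0. ] tcp [ 533.  -101.5  145.1] j7 0.82 t 15.5333
```

```bash
python3 -m crank '[{"dx":0,"dy":0,"dz":0,"ax":0,"ay":0,"az":0.06,"fingers":190},{"dx":0,"dy":0,"dz":0,"ax":0,"ay":0,"az":0.06,"fingers":190},{"dx":0,"dy":0,"dz":0,"ax":0,"ay":0,"az":0.06,"fingers":190}]' >/dev/null; python3 st.py;  python3 -m crank '[{"dx":0,"dy":0,"dz":0,"ax":0,"ay":0,"az":0.06,"fingers":190},{"dx":0,"dy":0,"dz":0,"ax":0,"ay":0,"az":0.06,"fingers":190}]'>/dev/null; python3 st.py
```

```text
yaw -1.1578 Tz 0.116 F tool [-0.9  1.4 -0.1] tcp [ 533.2 -101.5  145.1] j7 0.64 t 15.7833
yaw -1.2775 Tz 0.059 F tool [-1.4  2.  -0.2] tcp [ 533.3 -101.4  145.1] j7 0.52 t 15.95
```

```bash
python3 -m crank '[{"dx":0,"dy":0,"dz":0,"ax":0,"ay":0,"az":0.06,"fingers":190},{"dx":0,"dy":0,"dz":0,"ax":0,"ay":0,"az":0.06,"fingers":190}]' >/dev/null; python3 st.py;  python3 -m crank '[{"dx":0,"dy":0,"dz":0,"ax":0,"ay":0,"az":0.06,"fingers":190},{"dx":0,"dy":0,"dz":0,"ax":0,"ay":0,"az":0.06,"fingers":190}]'>/dev/null; python3 st.py
```

```text
yaw -1.3976 Tz 0.066 F tool [-0.2  1.7 -0.1] tcp [ 533.4 -101.4  145.1] j7 0.4 t 16.1167
yaw -1.5175 Tz 0.063 F tool [-0.6  2.5  1.2] tcp [ 533.6 -101.4  145.1] j7 0.29 t 16.2833
```

```bash
python3 -m crank '[{"dx":0,"dy":0.0007,"dz":0,"ax":0,"ay":0,"az":0.06,"fingers":190},{"dx":0,"dy":0,"dz":0,"ax":0,"ay":0,"az":0.06,"fingers":190}]' >/dev/null; python3 st.py;  python3 -m crank '[{"dx":0,"dy":0,"dz":0,"ax":0,"ay":0,"az":0.06,"fingers":190}]'>/dev/null; python3 st.py
python3 -m crank '[{"dx":0,"dy":0,"dz":0,"ax":0,"ay":0,"az":0.06,"fingers":190}]'>/dev/null; python3 st.py
```

```text
yaw -1.6376 Tz 0.036 F tool [-0.8  2.1 -0. ] tcp [ 533.8 -101.5  145.1] j7 0.17 t 16.45
yaw -1.6977 Tz 0.071 F tool [ 0.5  1.1 -0.7] tcp [ 533.8 -101.5  145.1] j7 0.11 t 16.5333
yaw -1.7577 Tz 0.079 F tool [-0.1  1.8 -0.4] tcp [ 533.9 -101.5  145.1] j7 0.05 t 16.6167
```

```bash
for i in 1; do python3 -m crank '[{"dx":0,"dy":0,"dz":0,"ax":0,"ay":0,"az":0.06,"fingers":190}]'>/dev/null; python3 st.py; python3 -m crank '[{"dx":0,"dy":0,"dz":0,"ax":0,"ay":0,"az":0.06,"fingers":190}]'>/dev/null; python3 st.py; python3 -m crank '[{"dx":0,"dy":0,"dz":0,"ax":0,"ay":0,"az":0.06,"fingers":190}]'>/dev/null; python3 st.py; done
```

```text
yaw -1.8176 Tz 0.083 F tool [0.3 2.6 0.3] tcp [ 533.9 -101.5  145.1] j7 -0.01 t 16.7
yaw -1.8775 Tz 0.123 F tool [0.5 1.4 0.2] tcp [ 534.  -101.5  145.1] j7 -0.07 t 16.7833
yaw -1.9373 Tz 0.222 F tool [0.6 2.7 1.3] tcp [ 534.  -101.6  145.1] j7 -0.13 t 16.8667
```

```bash
python3 -m crank '[{"dx":0,"dy":0,"dz":0,"ax":0,"ay":0,"az":0.04,"fingers":190}]'>/dev/null; python3 st.py; python3 -m crank '[{"dx":0,"dy":0,"dz":0,"ax":0,"ay":0,"az":0.04,"fingers":190}]'>/dev/null; python3 st.py; python3 -m crank '[{"dx":0,"dy":0,"dz":0,"ax":0,"ay":0,"az":0.04,"fingers":190}]'>/dev/null; python3 st.py
```

```text
yaw -1.9773 Tz 0.154 F tool [0.1 2.4 1.2] tcp [ 534.1 -101.6  145.1] j7 -0.16 t 16.95
yaw -2.0165 Tz 0.19 F tool [0.3 2.4 0.8] tcp [ 534.1 -101.6  145.1] j7 -0.2 t 17.0333
yaw -2.0565 Tz 0.129 F tool [1.1 2.8 1.2] tcp [ 534.1 -101.7  145.1] j7 -0.24 t 17.1167
```

```bash
python3 -m crank '[{"dx":0,"dy":0.0005,"dz":0,"ax":0,"ay":0,"az":0.06,"fingers":190},{"dx":0,"dy":0,"dz":0,"ax":0,"ay":0,"az":0.06,"fingers":190}]'>/dev/null; python3 st.py; python3 -m crank '[{"dx":0,"dy":0,"dz":0,"ax":0,"ay":0,"az":0.06,"fingers":190},{"dx":0,"dy":0,"dz":0,"ax":0,"ay":0,"az":0.06,"fingers":190}]'>/dev/null; python3 st.py; python3 -m crank '[{"dx":0,"dy":0,"dz":0,"ax":0,"ay":0,"az":0.06,"fingers":190}]'>/dev/null; python3 st.py;python3 -m crank '[{"dx":0,"dy":0,"dz":0,"ax":0,"ay":0,"az":0.06,"fingers":190},{"dx":0,"dy":0,"dz":0,"ax":0,"ay":0,"az":0.06,"fingers":190}]'>/dev/null; python3 st.py
```

```text
yaw -2.1773 Tz 0.084 F tool [ 0.7  0.7 -0.5] tcp [ 534.3 -101.7  145.1] j7 -0.36 t 17.2833
yaw -2.2974 Tz 0.154 F tool [ 1.4  1.6 -0. ] tcp [ 534.4 -101.8  145.1] j7 -0.48 t 17.45
yaw -2.3574 Tz 0.175 F tool [ 0.9  2.1 -0.2] tcp [ 534.4 -101.9  145.1] j7 -0.54 t 17.5333
yaw -2.4774 Tz 0.186 F tool [1.3 1.8 0.6] tcp [ 534.5 -102.   145.1] j7 -0.65 t 17.7
```

```bash
python3 -m crank '[{"dx":0,"dy":0,"dz":0,"ax":0,"ay":0,"az":0.06,"fingers":190},{"dx":0,"dy":0,"dz":0,"ax":0,"ay":0,"az":0.06,"fingers":190},{"dx":0,"dy":0,"dz":0,"ax":0,"ay":0,"az":0.06,"fingers":190}]'>/dev/null; python3 st.py; python3 -m crank '[{"dx":0,"dy":0,"dz":0,"ax":0,"ay":0,"az":0,"fingers":190},{"dx":0,"dy":0,"dz":0,"ax":0,"ay":0,"az":0,"fingers":120},{"dx":0,"dy":0,"dz":0,"ax":0,"ay":0,"az":0,"fingers":60},{"dx":0,"dy":0,"dz":0,"ax":0,"ay":0,"az":0,"fingers":60},{"dx":0,"dy":0,"dz":0,"ax":0,"ay":0,"az":0,"fingers":60},{"dx":0,"dy":0,"dz":-0.01,"ax":0,"ay":0,"az":0,"fingers":60},{"dx":0,"dy":0,"dz":-0.03,"ax":0,"ay":0,"az":0,"fingers":60},{"dx":0,"dy":0,"dz":-0.03,"ax":0,"ay":0,"az":0,"fingers":60},{"dx":0,"dy":0,"dz":-0.02,"ax":0,"ay":0,"az":0,"fingers":60},{"dx":0,"dy":0,"dz":0,"ax":0,"ay":0,"az":0,"fingers":60}]'; python3 st.py
```

```text
yaw -2.6575 Tz 0.076 F tool [2.1 2.2 0.3] tcp [ 534.5 -102.2  145.1] j7 -0.83 t 17.95
time: 18.78
tcp_pos: [536.0, -103.4, 240.3]
eef_rot: [[0.884, 0.467, 0.008], [0.467, -0.884, 0.001], [0.008, 0.003, -1.0]]
wrist_force: [0.7, -0.8, 0.2]
gripper_width: 0.758
gripper_force: 0.0
yaw -2.6559 Tz -0.06 F tool [ 0.2  1.1 -0.2] tcp [ 536.  -103.4  240.3] j7 -0.88 t 18.7833
```

```bash
python3 -m crank '[{"dx":0.005,"dy":-0.028,"dz":0,"ax":0,"ay":0,"az":0,"fingers":60},{"dx":0.005,"dy":-0.028,"dz":0,"ax":0,"ay":0,"az":0,"fingers":60},{"dx":0.005,"dy":-0.028,"dz":0,"ax":0,"ay":0,"az":0,"fingers":60},{"dx":0.005,"dy":-0.028,"dz":0,"ax":0,"ay":0,"az":0,"fingers":60},{"dx":0.005,"dy":-0.028,"dz":0,"ax":0,"ay":0,"az":0,"fingers":60},{"dx":0.005,"dy":-0.028,"dz":0,"ax":0,"ay":0,"az":0,"fingers":60},{"dx":0.005,"dy":-0.028,"dz":0,"ax":0,"ay":0,"az":0,"fingers":60},{"dx":0,"dy":0,"dz":0,"ax":0,"ay":0,"az":0,"fingers":60},{"dx":0,"dy":0,"dz":0,"ax":0,"ay":0,"az":0,"fingers":60}]'
python3 - <<'E'
from h import *
g=grab("top"); f=grab("scene")
c=cv2.resize(g["image"][130:220,340:400],None,fx=6,fy=6,interpolation=cv2.INTER_CUBIC); d=cv2.resize(f["image"][185:275,350:420],None,fx=6,fy=6,interpolation=cv2.INTER_CUBIC)
cv2.imwrite("pics/end.png",np.hstack([c,d])[:,:,::-1])
im=g["image"].astype(int); r=(im[...,0]-im[...,1]>60)&(im[...,0]-im[...,2]>60); r[:145]=0;r[168:]=0;r[:,:368]=0;r[:,388:]=0
y,x=np.where(r); w=(im[...,0]-im[...,1])[y,x]; P=ray(g,[((x*w).sum()/w.sum(),(y*w).sum()/w.sum())],172)[0]; print(P, np.c_[x,y].tolist())
hs=cv2.cvtColor(g["image"],cv2.COLOR_RGB2HSV)
m=((hs[...,1]<50)&(hs[...,2]>190)).astype(np.uint8); m[:160]=0;m[:,:345]=0;m[:,400:]=0
for c in cv2.findContours(m,cv2.RETR_EXTERNAL,cv2.CHAIN_APPROX_NONE)[0]:
    if cv2.contourArea(c)>80: q=cv2.minAreaRect(ray(g,c[:,0],44)[:,:2].astype(np.float32)); print(q)
E
```

```text
time: 19.53
tcp_pos: [472.1, 88.5, 234.7]
eef_rot: [[0.882, 0.471, -0.001], [0.471, -0.882, -0.0], [-0.001, -0.0, -1.0]]
wrist_force: [-0.4, -0.5, 0.4]
gripper_width: 0.767
gripper_force: 0.0
[ 540.92329643 -103.07993281  172.        ] [[378, 150], [379, 150], [377, 151], [378, 151], [379, 151], [377, 152], [378, 152], [378, 153], [378, 154]]
((476.50726318359375, -105.53347778320312), (137.0631866455078, 35.242950439453125), 7.472267150878906)
```

View pics/end.png

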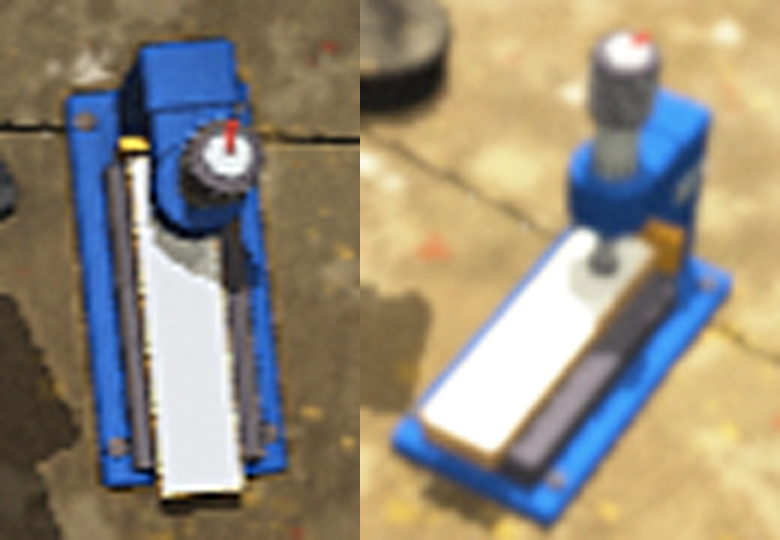

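The red mark turned about 164° (2.86 rad), from pointing down-left to pointing up at (230,135). The tool turned 2.78 rad, so the cap followed it and slipped about 0.75 rad. The spindle foot is down on the slip at (605,262), and the slip is flat, square and against the brass at (130,145). The gripper is clear, so I'll hand in.

```bash
python3 -c "
from cell import manip
print(manip.hand_in())"
```

```text
the job is handed in; nothing more can be done
None
```

I handed the job in at about 19.6 s. The middle-sized slip is flat and square against the brass backstop, clamped by the spindle, and the ratchet cap slipped about an eighth of a turn (estimated from torque readings). The hand is clear, nothing else was touched, and no verdict came back.

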